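Lock the bayonet filler cap on a hydraulic power pack

TASK

Close the oil filler of the hydraulic power pack: take the winged filler cap from the drip tray, set it in the neck with its two lugs in the slots, press it down against the sprung collar and twist it clockwise to the stop, then let go so that it springs up into its catches and stays locked and level. Feel for the slots and the stop without forcing anything, and leave the glass sample bottle in the tray standing.

Things in the scene. Friction and masses are not known exactly. Their poses are not given: they have to be found in the camera images.
- cap: Black bayonet filler cap, 50 mm tall, 60-130 g, nose down in the tray. Origin: centre of the nose's underside, z up. Nose 28 mm across (22 at the tip, 3 mm bevel); two steel lugs at +x and -x, 8 mm wide, 5 to 9 mm above the origin, reaching 20.5 mm from the axis; flange 62 mm across, 17.5 to 25.5 mm up. A half turn about z changes nothing.
- bar (a point): Centre of the cap's yellow grip bar, 37.5 mm above the cap's origin; the bar runs along the cap's x, over the lugs: 52 mm long, 14 wide, from the flange's top to 50 mm above the origin. The place to grip from above.
- pack: Blue hydraulic power pack, fixed. Origin: under its tank's centre, on the bench; z up. Tank 200 (x) by 260 (y) mm, lid top at 162 mm; valves, gauge, motor to -y, up to 222 mm high. The filler neck on the lid: tube 50 mm across, yellow lip with 30 mm bore and two oppopoint slots 9.8 mm wide. The slots point along the pack's x only to within 0.5 rad either way: see or feel where.
- filler (a point): Nominal centre of the neck's rim (top of the lip), 192 mm above the bench, at y +50 mm of the pack; axes as the pack's. The neck may sit up to 2.5 mm off it along the pack's y (slotted bolt holes). Cap origin relative to it: -5 mm lugs lying on the lip; -9.5 in the slots, resting on the collar; -16 lugs just clear below the ridges; -17.5 flange on the rim; -13 locked.
- seal (a point): Nominal centre of the top of the black sprung collar round the neck, when free: 62 mm across, 8 mm above the rim. It pushes the cap's flange back with 3 N at first touch, 9 N when the flange is down on the rim. Contact on neck and collar added up is about 16 N in a good press and twist; over 45 N is forcing it.
- home (a point): Nominal place of the cap's origin when locked, 13 mm below the rim. Press, then twist clockwise seen from above, 45 deg (0.79 rad) from slot to stop: about 0.1 N m of friction, climbing 0.2 N m within 2 deg at the stop. Let up there, it rises into its catches; earlier, it stays under the ridge or springs back. In the slots it may be let go and gripped anew.
- tray: Aluminium drip tray, fixed, 320 (x) by 240 (y) mm, 3 mm floor, walls 18 mm high; origin under its centre. The cap, the sample bottle, an old sealing ring and two small fittings (under 19 mm tall) stand in it.
- sample: Amber glass sample bottle with a white cap, 36 mm across, 72 mm tall, standing in the tray 10 to 23 cm from the filler cap; origin: centre of its base. To be left standing.
Mind the look-alikes: they are no part of the job. Leave any orange or turquoise look-alike of the cap alone.

How it is judged:
On the way:
1. the cap is pressed down into the neck, its lugs below the lip (z of cap in the frame of filler below -0.0145 m and horizontal distance between cap and filler below 0.006 m).
At the end, for the whole second after the job is handed in: The cap is locked in its catches: its origin 11.7 to 14.5 mm below the filler point and within 6 mm of it sideways, tilted under 0.06 rad, at rest (under 0.01 m/s); the sample bottle stands (tilt under 0.3 rad) (z of cap in the frame of filler between -0.0145 and -0.0117 m and horizontal distance between cap and filler below 0.006 m and angle between cap's own z axis and vertical below 0.06 rad and linear speed of cap below 0.01 m/s and angle between sample's own z axis and vertical below 0.3 rad); the robot touches nothing.
It fails at once if the cap is forced: more than 45 N between the cap and the power pack (neck and collar included) (contact force between cap and pack above 45 N).
It fails at once if the glass sample bottle is knocked over (angle between sample's own z axis and vertical above 0.5 rad).
It also fails if it takes over 72 s, if anything falls off the work surface, if the arm or the gripper's body presses on something with over 40 N, if the wrist force passes 120 N, or if a joint passes its speed limit or range.

ROBOT

A 6-joint arm with a two-finger parallel gripper is mounted at the origin on the work surface. World frame = base frame: x ahead of the robot, y to its left, z up, the work surface at z = 0. Lengths are in m, angles in rad, forces in N, time in s.
With the tool pointing down it reaches from about 0.35 to 0.85 m from the base axis. Payload 8.1 kg.
Tool frame: the origin (TCP) lies at the very end of the fingers, on their centre line; the grasp point (between the pads) lies 19 mm behind it; z points along the fingers, y is the line along which they close (so a half turn about z gives the same grasp; the last joint's range is limited). The gripper opens to 93 mm and grips with 3 to 60 N. Pads are 15 mm wide; open, the fingers measure 128 mm over their backs; the gripper's body (75 mm by 188 mm) begins 65 mm behind the grasp point.
Start: joints at [-1.234, 0.13, 1.488, -0, 1.523, -0.085], TCP at [0.246, -0.547, 0.219] pointing down, gripper open.
Joint ranges: [-2.96, 2.96], [-0.89, 2.26], [0.02, 2.5], [-1.34, 4.48], [0, 2.73], [-2.66, 2.66]. Speed limits (rad/s): [2.39, 2.39, 2.79, 3.14, 3.14, 3.14].

INTERFACE

Orientations are given as a rotation vector (axis times angle).
In Python, from plant import monitor, eyes, ticket gives the robot as it stands.
- The arm moves only by the tool arm_command, never from a script. Its argument "deltas" is a list that holds one entry, the list of rows, each a list of 6 numbers: the shift along the world's x, y, z in cm, then the turn, a rotation vector about the world's x, y, z in degrees. In form: [[[tx, ty, tz, rx, ry, rz], ...]]. A call has 1 to 12 rows; each row shifts and turns the commanded pose from where the row before left it; what a row does not reach is not made up. A row lasts 1/12 s, in which the tool goes at most 41.7 mm and 7.16 degrees, less where a joint would pass 70% of its speed; a pose out of reach is approached as far as the arm can. A call is refused whole if a number of a shift passes 4.17 or a number of a turn 7.16, either way. A call with a gripper value outside its range is refused whole. "gripper" is the opening, from -1 (shut) to 1 (fully open), set as the call begins (left out, the last holds). The fingers move at their own pace and stop on an object; "squeeze" is the grip in N (left out, the last holds). Time passes only in rows, so rows that do not move let the fingers close. It gives the time, the measured TCP pose, the force, the opening and the grip force at its end, in the units of the state.
- monitor.read_state(): the state, without advancing time (a new reading comes with each control period).
- eyes.read_camera(name): name is "scene" or "top"; returns the picture (400x640x3 uint8, blue, green, red); there is no depth.
- eyes.camera_model(name): a dict with "fx", "fy", "cx", "cy" (pixels), "k1" (the pictures are not rectified: a ray, as slopes to the right and down, at radius r is drawn at 1 + k1 r^2 times it, then the intrinsics apply), "rvec" (rotation vector, rad) and "tvec" (3), from world to camera coordinates, as OpenCV has them. Camera axes: x right, y down, z forward; pixel columns grow to the right and rows downward; lengths in m; the calibration is good to about 2 mm. A picture is of the moment at which its call begins. camera_model takes no time and is no camera call.
- ticket.close_job(): hands the job in; it is judged then, once.
The state is a dict: "t": time; "q": joint angles; "dq": joint speeds; "joint_torque": joint torques, N m; "tool_pos": TCP position; "orientation": TCP orientation; "force": force on the tool from outside, world axes, zero at the start; "wrist_torque": the same for the moment, N m; "opening": finger opening in m; "gripper_force": force on a finger pad.
Only numpy, scipy, OpenCV 4.12 (cv2) and the standard library are available. Lean on these libraries where they do the work, as an engineer would, in place of code of your own. Each camera call takes 0.05 s, during which the arm holds its last target. There are 200 camera calls.

## Working session

There is one attempt and no reset: what is moved stays moved. The work goes in short steps, Python scripts to look and compute and a tool call to move; the robot and the scene stay as the last step left them, time stands still between calls to the robot, and variables do not carry over. Pictures are saved under pics/ and viewed, at most 10 in all, crops included, and the job is handed in when it is done.

Besides the shell and the picture viewer there is one more tool, called after "Request:" by a JSON object that holds its "op" and its "data", one argument or row to a line. arm_command: Moves the arm, as the interface text tells. Its arguments: {"type":"object","properties":{"deltas":{"type":"array"},"gripper":{"type":"number"},"squeeze":{"type":"number"}},"required":["deltas"]}

```bash
ls; mkdir -p pics
cat > h.py <<'E'
import numpy as np, cv2
from plant import monitor, eyes, ticket
def cam(n):
    m=eyes.camera_model(n); R=cv2.Rodrigues(np.array(m["rvec"],float))[0]; return m,R,np.array(m["tvec"],float).ravel()
def ray(n,uv):
    m,R,t=cam(n); K=np.array([[m["fx"],0,m["cx"]],[0,m["fy"],m["cy"]],[0,0,1]]);
    p=cv2.undistortPoints(np.array([[uv]],float),K,np.array([m["k1"],0,0,0.]))[0,0]
    return -R.T@t, R.T@np.array([p[0],p[1],1.])
def plane(n,uv,z):
    o,d=ray(n,uv); return o+d*(z-o[2])/d[2]
def proj(n,P):
    m,R,t=cam(n); K=np.array([[m["fx"],0,m["cx"]],[0,m["fy"],m["cy"]],[0,0,1]])
    return cv2.projectPoints(np.array(P,float).reshape(-1,1,3),np.array(m["rvec"],float),t,K,np.array([m["k1"],0,0,0.]))[0][:,0]
E
python3 - <<'E'
from h import *
for n in("scene","top"):
    im=eyes.read_camera(n); cv2.imwrite(f"pics/{n}0.png",im); m,R,t=cam(n); print(n,m,-R.T@t)
print(monitor.read_state())
E
```

```text
pics
scene {'fx': 462.13674249908195, 'fy': 462.13674249908195, 'cx': 315.0102689923497, 'cy': 206.77365504391543, 'k1': -0.10499548315347944, 'rvec': array([ 2.18152753,  1.47811936, -0.41558197]), 'tvec': array([-0.30676278, -0.23360832,  1.45460257])} [ 1.01613984 -0.09341352  1.10601927]
top {'fx': 516.8526334137139, 'fy': 516.8526334137139, 'cx': 310.3422958956732, 'cy': 198.85144918138914, 'k1': 0.02232346904324773, 'rvec': array([ 2.18799866, -2.16956128,  0.03810237]), 'tvec': array([0.17888797, 0.44175737, 1.20654595])} [0.3671384  0.1517872  1.23493872]
{'t': 0.1, 'q': array([-1.23441059e+00,  1.31082894e-01,  1.48916930e+00, -1.10104040e-05,
        1.52298719e+00, -8.53979138e-02]), 'dq': array([ 0.00074206, -0.0021317 , -0.00137309, -0.00036272, -0.00075025,
       -0.00146257]), 'joint_torque': array([ 1.37181807e-03, -5.61336529e+01, -4.93098021e+01,  7.70298997e-02,
        2.89858924e-02, -4.62826108e-05]), 'tool_pos': array([ 0.24548211, -0.54692578,  0.21769457]), 'orientation': array([-3.07039302e+00, -6.57295123e-01,  3.40724502e-04]), 'force': array([-0.01486039,  0.0833778 , -0.65167113]), 'wrist_torque': array([-0.00192735, -0.03829995, -0.01623159]), 'gripper_force': 0.0, 'opening': 0.09298617712174065}
```

View pics/scene0.png

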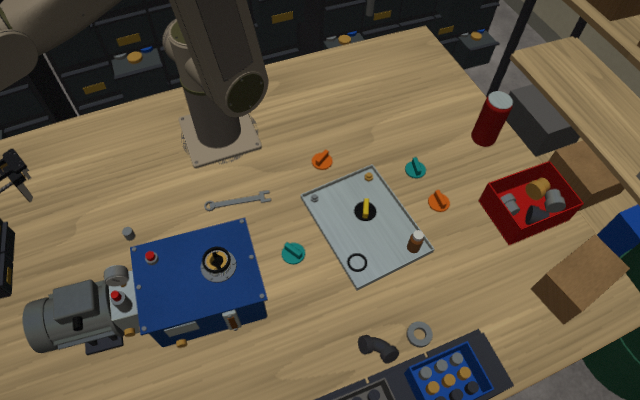

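View pics/top0.png

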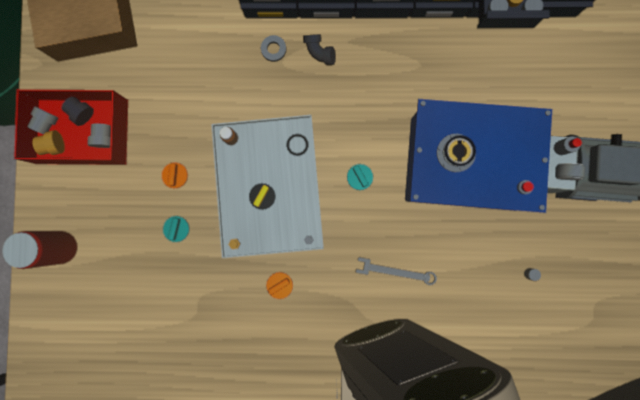

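The tray's black cap with the yellow bar is at top (262,196) and scene (366,210). The possible mix-ups in the top view are orange (175,175) and (279,286), turquoise (360,177) and (176,229), the old ring (297,145), and the yellow neck lip (459,151). By its description (black, yellow bar, in the tray), the cap is the one at (262,196). I'll check it in a crop along with the neck.

```bash
cat > m.py <<'E'
from h import *
T=cv2.imread("pics/top0.png");S=cv2.imread("pics/scene0.png")
def c(im,u,v,r=25): return cv2.resize(im[v-r:v+r,u-r:u+r],(400,300) if 0 else (300,300),interpolation=cv2.INTER_CUBIC)
cv2.imwrite("pics/crop1.png",np.vstack([np.hstack([c(T,262,196),c(T,459,151)]),np.hstack([c(S,366,210),c(S,217,262)])]))
def mask(im,u,v,r,lo,hi):
    h=cv2.cvtColor(im,cv2.COLOR_BGR2HSV);m=cv2.inRange(h,lo,hi);k=np.zeros_like(m);cv2.circle(k,(u,v),r,255,-1);return m&k
Y=((18,90,70),(38,255,255))
for n,im,u,v in(("top",T,262,196),("scene",S,366,210)):
    m=mask(im,u,v,22,*Y); p=np.argwhere(m)[:,::-1].astype(float); (cx,cy),(w,h),a=cv2.minAreaRect(p.astype(np.float32)); 
    P=np.array([plane(n,q,.053)[:2] for q in p]); e,V=np.linalg.eigh(np.cov(P.T)); 
    print(n,len(p),"px",p.mean(0),"world z.053",P.mean(0),"ang",np.arctan2(V[1,1],V[0,1])%np.pi,"ext",np.sqrt(12*e))
for n,im,u,v in(("top",T,459,151),("scene",S,217,262)):
    m=mask(im,u,v,20,(12,50,90),(38,255,255)); cs=max(cv2.findContours(m,0,1)[0],key=cv2.contourArea); hull=cv2.convexHull(cs)
    P=np.array([plane(n,q,.192)[:2] for q in hull[:,0].astype(float)],np.float32); print(n,"lip",cv2.fitEllipse(hull),"world",cv2.fitEllipse(P))
# pack top lid corners, sample
for n,im in(("top",T),):
    h=cv2.cvtColor(im,cv2.COLOR_BGR2HSV);m=cv2.inRange(h,(105,150,40),(125,255,255));cs=max(cv2.findContours(m,0,1)[0],key=cv2.contourArea)
    print("pack",[ (q,plane(n,q,.162)[:2]) for q in cv2.boxPoints(cv2.minAreaRect(cs))])
print("sample top", plane("top",(228,134),.075), plane("scene",(417,236),.075))
E
python3 m.py
```

```text
top 183 px [260.56284153 195.47540984] world z.053 [0.44487436 0.29614142] ang 2.6565039576294165 ext [0.01825878 0.05253225]
scene 107 px [365.48598131 207.42056075] world z.053 [0.45215328 0.29502428] ang 2.6496598905268636 ext [0.01500634 0.05973229]
top lip ((455.0648498535156, 150.3543243408203), (15.026853561401367, 21.14539337158203), 6.464009761810303) world ((0.5298469066619873, -0.11271879076957703), (0.029952863231301308, 0.042966730892658234), 82.94257354736328)
scene lip ((212.84149169921875, 260.5919189453125), (14.014145851135254, 17.618871688842773), 177.5630645751953) world ((0.5287177562713623, -0.12612372636795044), (0.03055180050432682, 0.04326266795396805), 81.96742248535156)
pack [(array([410.10968, 200.85175], dtype=float32), array([ 0.42889494, -0.02751947])), (array([418.08978,  99.1051 ], dtype=float32), array([ 0.64202357, -0.04441796])), (array([552.4593 , 109.64389], dtype=float32), array([ 0.61997211, -0.31983253])), (array([544.4792 , 211.39053], dtype=float32), array([ 0.40945464, -0.30027518]))]
sample top [0.5828846  0.36969204 0.075     ] [0.59132673 0.37323143 0.075     ]
```

View pics/crop1.png

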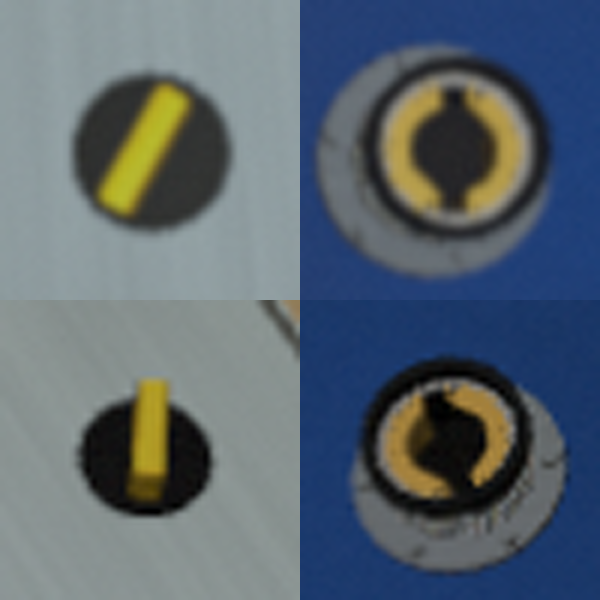

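```bash
cat > m2.py <<'E'
from h import *
T=cv2.imread("pics/top0.png");S=cv2.imread("pics/scene0.png")
def up(im,u,v,r=25,f=8): return cv2.resize(im[v-r:v+r,u-r:u+r],None,fx=f,fy=f,interpolation=cv2.INTER_CUBIC)
def px(q,u,v,r=25,f=8): return (np.asarray(q,float)+.5)/f-.5+[u-r,v-r]
def ell(P): return cv2.fitEllipse(P.astype(np.float32))
for n,im,u,v,thr in(("top",T,262,196,110),("scene",S,366,210,75)):
    a=up(im,u,v); hs=cv2.cvtColor(a,cv2.COLOR_BGR2HSV)
    m=((hs[...,2]<thr)|(hs[...,1]>110)).astype(np.uint8); 
    c=cv2.convexHull(max(cv2.findContours(m,0,1)[0],key=cv2.contourArea))[:,0]
    for z in(.0285,):
        P=np.array([plane(n,px(q,u,v),z)[:2] for q in c]); print(n,"flange",ell(P),P.min(0),P.max(0))
for n,im,u,v in(("top",T,459,151),("scene",S,217,262)):
    a=up(im,u,v); hs=cv2.cvtColor(a,cv2.COLOR_BGR2HSV); m=(hs[...,2]<70).astype(np.uint8)
    k,lab,st,ce=cv2.connectedComponentsWithStats(m)
    for i in range(1,k):
        if st[i,4]<1500: continue
        c=max(cv2.findContours((lab==i).astype(np.uint8),0,1)[0],key=cv2.contourArea); 
        for z in(.2,.192):
            P=np.array([plane(n,px(q,u,v),z)[:2] for q in cv2.convexHull(c)[:,0]]); print(n,i,st[i],z,ell(P))
        q=np.argwhere(lab==i)[:,::-1]; P=np.array([plane(n,px(x,u,v),.192)[:2] for x in q]); e,V=np.linalg.eigh(np.cov(P.T)); print("  pca",P.mean(0),np.arctan2(V[1,1],V[0,1]),np.sqrt(e))
E
python3 m2.py
```

```text
top flange ((0.4453120231628418, 0.29638803005218506), (0.06202485039830208, 0.0623236708343029), 165.0056610107422) [0.41432339 0.26504443] [0.47629921 0.3271154 ]
scene flange ((0.44460129737854004, 0.29994693398475647), (0.05954048037528992, 0.0751592218875885), 57.46906280517578) [0.40992296 0.26684933] [0.47963436 0.32815292]
top 1 [   78    77   256   243 13541] 0.2 ((0.5287397503852844, -0.11920234560966492), (0.06076793745160103, 0.0631224736571312), 31.703754425048828)
top 1 [   78    77   256   243 13541] 0.192 ((0.5299888849258423, -0.12129707634449005), (0.061237674206495285, 0.06361041218042374), 31.703954696655273)Traceback (most recent call last):
  File "m2.py", line 20, in <module>
    q=np.argwhere(lab==i)[:,::-1]; P=np.array([plane(n,px(x,u,v),.192)[:2] for x in q]); e,V=np.linalg.eigh(np.cov(P.T)); print("  pca",P.mean(0),np.arctan2(V[1,1],V[0,1]),np.sqrt(e))
                                               ~~~~~^^^^^^^^^^^^^^^^^^
  File "h.py", line 10, in plane
    o,d=ray(n,uv); return o+d*(z-o[2])/d[2]
        ~~~^^^^^^
  File "h.py", line 6, in ray
    m,R,t=cam(n); K=np.array([[m["fx"],0,m["cx"]],[0,m["fy"],m["cy"]],[0,0,1]]);
          ~~~^^^
  File "h.py", line 4, in cam
    m=eyes.camera_model(n); R=cv2.Rodrigues(np.array(m["rvec"],float))[0]; return m,R,np.array(m["tvec"],float).ravel()
ValueError: time passes only in moves, steps and waits
```

```bash
sed -i 's/^def cam/import functools\n@functools.lru_cache\ndef cam/' h.py; sed -i 's/^for n,im,u,v,thr.*/for n,im,u,v,thr in():/; s/P=np.array(\[plane(n,px(x,u,v),.192)\[:2\] for x in q\])/P=np.array([plane(n,px(x,u,v),.192)[:2] for x in q[::7]])/' m2.py; python3 m2.py
```

```text
top 1 [   78    77   256   243 13541] 0.2 ((0.5287397503852844, -0.11920234560966492), (0.06076793745160103, 0.0631224736571312), 31.703754425048828)
top 1 [   78    77   256   243 13541] 0.192 ((0.5299888849258423, -0.12129707634449005), (0.061237674206495285, 0.06361041218042374), 31.703954696655273)
  pca [ 0.53029384 -0.12106667] 2.0662642136738016 [0.01937985 0.02123497]
top 2 [ 152  118  105  162 9977] 0.2 ((0.5285428166389465, -0.11855331063270569), (0.02495463192462921, 0.040235575288534164), 89.42642974853516)
top 2 [ 152  118  105  162 9977] 0.192 ((0.529790461063385, -0.1206430196762085), (0.025147531181573868, 0.040546588599681854), 89.42639923095703)
  pca [ 0.52968437 -0.12090919] 3.1342698032588556 [0.0059877  0.00889246]
scene 1 [   79    75   233   220 26062] 0.2 ((0.5331960320472717, -0.11897414177656174), (0.06272312998771667, 0.06733378022909164), 92.58511352539062)
scene 1 [   79    75   233   220 26062] 0.192 ((0.5289316773414612, -0.11919983476400375), (0.06327696889638901, 0.06792832911014557), 92.58515167236328)
  pca [ 0.52991935 -0.11894789] -3.092556030557986 [0.01565108 0.01864163]
```

Request:
{"op": "arm_command", "data": {
  "deltas": [
    [[0,0,4,0,0,7],[0,0,4,0,0,7],[0,0,4,0,0,7],[1,4,0,0,0,7],[1,4,0,0,0,7],[1,4,0,0,0,7],[1,4,0,0,0,7],[1,4,0,0,0,7],[1,4,0,0,0,7],[1,4,0,0,0,7],[1,4,0,0,0,7],[1,4,0,0,0,7]]
  ],
  "gripper": 0
}}

```text
t: 1.1
tool_pos: [0.3354, -0.1855, 0.3383]
orientation: [-1.836, -2.549, -0.0]
force: [-0.3, 0.4, 0.2]
opening: 0.0463
gripper_force: 0.0
```

Request:
{"op": "arm_command", "data": {
  "deltas": [
    [[0.9,4,0,0,0,4],[0.9,4,0,0,0,4],[0.9,4,0,0,0,4],[0.9,4,0,0,0,4],[0.9,4,0,0,0,4],[0.9,4,0,0,0,4],[0.9,4,0,0,0,4],[0.9,4,0,0,0,4],[0.9,4,0,0,0,4],[0.9,4,0,0,0,4],[0.9,4,0,0,0,4],[0.9,4,0,0,0,0]]
  ]
}}

```text
t: 2.1
tool_pos: [0.4434, 0.2948, 0.3381]
orientation: [-0.748, -3.051, 0.001]
force: [0.6, -0.1, -0.5]
opening: 0.0466
gripper_force: 0.0
```

Request:
{"op": "arm_command", "data": {
  "deltas": [
    [[0,0,-3,0,0,0],[0,0,-3,0,0,0],[0,0,-3,0,0,0],[0,0,-3,0,0,0],[0,0,-3,0,0,0],[0,0,0,0,0,0],[0,0,0,0,0,0]]
  ]
}}

```text
t: 2.68
tool_pos: [0.4422, 0.2918, 0.1869]
orientation: [-0.755, -3.046, 0.005]
force: [-0.1, -0.2, 1.0]
opening: 0.0462
gripper_force: 0.0
```

Request:
{"op": "arm_command", "data": {
  "deltas": [
    [[0.3,0.45,-3,0,0,0],[0,0,-3,0,0,0],[0,0,-3,0,0,0],[0,0,-2,0,0,0],[0,0,-1.5,0,0,0],[0,0,-1,0,0,0],[0,0,-0.7,0,0,0],[0,0,-0.6,0,0,0],[0,0,0,0,0,0],[0,0,0,0,0,0]]
  ]
}}

```text
t: 3.52
tool_pos: [0.4474, 0.2974, 0.0417]
orientation: [0.755, 3.048, 0.001]
force: [0.1, -0.5, -0.8]
opening: 0.0467
gripper_force: 0.0
```

Run:
```python
from h import *
T=eyes.read_camera("top");S=eyes.read_camera("scene")
f=lambda a:cv2.resize(a,(400,400),interpolation=cv2.INTER_CUBIC)
cv2.imwrite("pics/g1.png",np.hstack([f(T[150:240,215:305]),f(S[160:250,320:410])]))
print(monitor.read_state()["tool_pos"])
```

```text
[0.44749592 0.29753083 0.04185648]
```

View pics/g1.png

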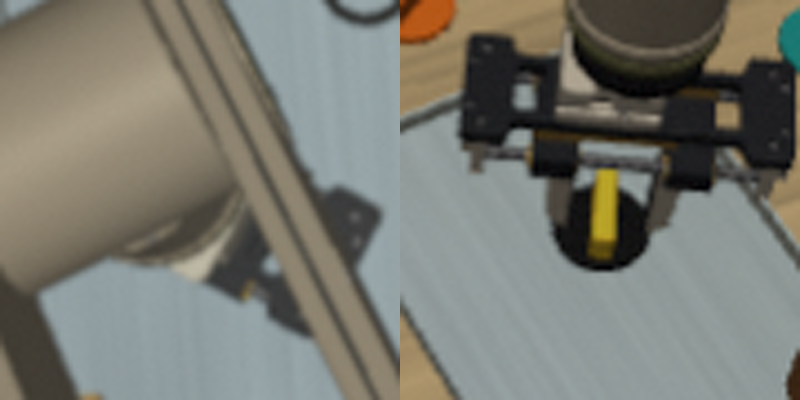

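The right half shows the fingers straddling the yellow bar (605,215), with the flange below. I'll centre, lower to just above the flange and close.

Request:
{"op": "arm_command", "data": {
  "deltas": [
    [[-0.2,-0.1,-0.5,0,0,0],[0,0,-0.3,0,0,0],[0,0,-0.1,0,0,0],[0,0,0,0,0,0],[0,0,0,0,0,0],[0,0,0,0,0,0]]
  ]
}}

```text
t: 4.12
tool_pos: [0.4447, 0.2961, 0.0317]
orientation: [0.756, 3.049, -0.0]
force: [-0.0, 1.5, 0.0]
opening: 0.0462
gripper_force: 0.0
```

Request:
{"op": "arm_command", "data": {
  "deltas": [
    [[0,0,0,0,0,0],[0,0,0,0,0,0],[0,0,0,0,0,0],[0,0,0,0,0,0],[0,0,0,0,0,0],[0,0,0,0,0,0],[0,0,0,0,0,0],[0,0,0,0,0,0]]
  ],
  "gripper": -1,
  "squeeze": 30
}}

```text
t: 4.78
tool_pos: [0.4446, 0.2961, 0.0315]
orientation: [-0.755, -3.049, 0.0]
force: [0.6, 0.2, 0.5]
opening: 0.0136
gripper_force: 30.0
```

Run:
```python
from h import *
s=monitor.read_state();print(s["tool_pos"],s["force"],s["wrist_torque"],s["opening"],s["orientation"])
```

```text
[0.444581   0.29606846 0.03154675] [0.62120091 0.24828139 0.54241186] [ 0.00532887 -0.18322439 -0.0247959 ] 0.0135538269693393 [-7.55489886e-01 -3.04925154e+00  1.72495944e-04]
```

Request:
{"op": "arm_command", "data": {
  "deltas": [
    [[0,0,1,0,0,0],[0,0,3,0,0,0],[0,0,4,0,0,0],[0,0,4,0,0,0],[0,0,4,0,0,0],[0,0,4,0,0,0],[0,0,4,0,0,0],[0,0,2,0,0,0]]
  ]
}}

```text
t: 5.45
tool_pos: [0.4458, 0.2967, 0.2987]
orientation: [0.754, 3.044, 0.008]
force: [0.8, -0.2, -0.2]
opening: 0.0139
gripper_force: 30.0
```

Request:
{"op": "arm_command", "data": {
  "deltas": [
    [[0.7,-3.46,0,0,0,2.3],[0.7,-3.46,0,0,0,2.3],[0.7,-3.46,0,0,0,2.3],[0.7,-3.46,0,0,0,2.3],[0.7,-3.46,0,0,0,2.3],[0.7,-3.46,0,0,0,2.3],[0.7,-3.46,0,0,0,2.3],[0.7,-3.46,0,0,0,2.3],[0.7,-3.46,0,0,0,2.3],[0.7,-3.46,0,0,0,2.3],[0.7,-3.46,0,0,0,2.3],[0.7,-3.46,0,0,0,2.3]]
  ]
}}

```text
t: 6.45
tool_pos: [0.5285, -0.1208, 0.2925]
orientation: [0.003, 3.141, -0.0]
force: [0.5, 0.1, -0.4]
opening: 0.0133
gripper_force: 30.0
```

Request:
{"op": "arm_command", "data": {
  "deltas": [
    [[0,0,-1,0,0,0],[0,0,-1,0,0,0],[0,0,0,0,0,0],[0,0,0,0,0,0],[0,0,0,0,0,0],[0,0,0,0,0,0]]
  ]
}}

```text
t: 6.95
tool_pos: [0.5289, -0.118, 0.2724]
orientation: [0.004, 3.141, -0.0]
force: [-0.1, -0.5, -0.9]
opening: 0.014
gripper_force: 30.0
```

Run:
```python
from h import *
T=eyes.read_camera("top");S=eyes.read_camera("scene");cv2.imwrite("pics/T2.png",T);cv2.imwrite("pics/S2.png",S)
f=lambda a:cv2.resize(a,(400,400),interpolation=cv2.INTER_CUBIC)
cv2.imwrite("pics/g2.png",np.hstack([f(T[110:190,420:500]),f(S[210:290,180:260])]))
s=monitor.read_state();print(s["tool_pos"],s["force"],s["wrist_torque"],s["opening"],s["orientation"])
```

```text
[ 0.52893504 -0.11834681  0.27236205] [ 0.01963882  0.66319303 -0.61417386] [ 0.06509854 -0.11971224  0.00452055] 0.013767707220888286 [ 4.41975261e-03  3.14054599e+00 -4.94150134e-04]
```

View pics/g2.png

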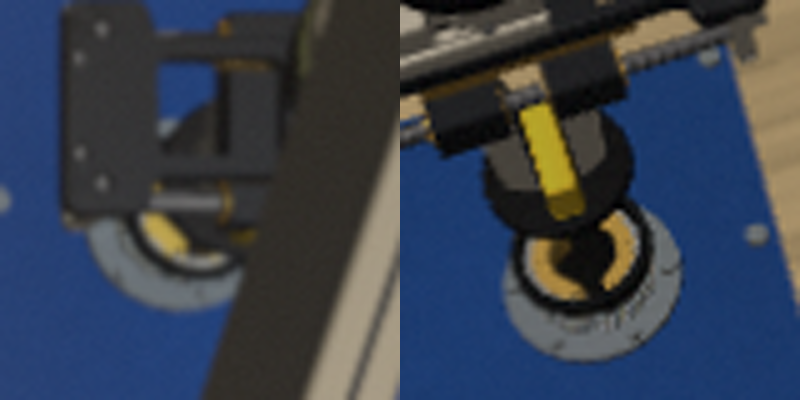

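Request:
{"op": "arm_command", "data": {
  "deltas": [
    [[0.1,-0.2,-1,0,0,0],[0,0,-1.5,0,0,0],[0,0,-1.3,0,0,0],[0,0,-0.5,0,0,0],[0,0,-0.3,0,0,0],[0,0,0,0,0,0],[0,0,0,0,0,0],[0,0,0,0,0,0]]
  ]
}}

```text
t: 7.72
tool_pos: [0.5301, -0.1213, 0.2265]
orientation: [0.006, 3.14, -0.001]
force: [0.0, 0.2, -0.6]
opening: 0.0139
gripper_force: 30.0
```

Request:
{"op": "arm_command", "data": {
  "deltas": [
    [[0,0,-0.2,0,0,0],[0,0,-0.2,0,0,0],[0,0,-0.2,0,0,0],[0,0,0,0,0,0],[0,0,0,0,0,0],[0,0,0,0,0,0]]
  ]
}}

```text
t: 8.22
tool_pos: [0.5297, -0.1211, 0.2196]
orientation: [-0.006, -3.142, -0.0]
force: [0.3, 1.1, -1.9]
opening: 0.0135
gripper_force: 30.0
```

Request:
{"op": "arm_command", "data": {
  "deltas": [
    [[0,0,-0.1,0,0,0],[0,0,-0.1,0,0,0],[0,0,0,0,0,0],[0,0,0,0,0,0],[0,0,0,0,0,0]]
  ]
}}

```text
t: 8.63
tool_pos: [0.5297, -0.1211, 0.2176]
orientation: [-0.006, -3.142, -0.0]
force: [0.9, 0.0, -0.5]
opening: 0.0136
gripper_force: 30.0
```

Request:
{"op": "arm_command", "data": {
  "deltas": [
    [[0,0,-0.1,0,0,0],[0,0,-0.1,0,0,0],[0,0,0,0,0,0],[0,0,0,0,0,0],[0,0,0,0,0,0]]
  ]
}}

```text
t: 9.05
tool_pos: [0.5296, -0.1211, 0.2156]
orientation: [-0.006, -3.142, -0.0]
force: [0.2, 0.1, -1.1]
opening: 0.0137
gripper_force: 30.0
```

Request:
{"op": "arm_command", "data": {
  "deltas": [
    [[0,0,-0.1,0,0,0],[0,0,0,0,0,0],[0,0,0,0,0,0],[0,0,0,0,0,0]]
  ]
}}

```text
t: 9.38
tool_pos: [0.5296, -0.1211, 0.2146]
orientation: [-0.006, -3.141, -0.0]
force: [-0.4, -0.2, -0.5]
opening: 0.0137
gripper_force: 30.0
```

Request:
{"op": "arm_command", "data": {
  "deltas": [
    [[0,0,-0.1,0,0,0],[0,0,0,0,0,0],[0,0,0,0,0,0],[0,0,0,0,0,0]]
  ]
}}

```text
t: 9.72
tool_pos: [0.5296, -0.1211, 0.2136]
orientation: [-0.006, -3.142, -0.0]
force: [-0.6, 0.2, -1.1]
opening: 0.0137
gripper_force: 30.0
```

```bash
cat > s.py <<'E'
from h import *
s=monitor.read_state();print(s["t"],s["tool_pos"].round(4),s["force"].round(1),s["wrist_torque"].round(2),s["opening"],s["orientation"].round(3))
E
python3 s.py
```

```text
9.7167 [ 0.5296 -0.1211  0.2136] [-0.6  0.2 -1.1] [ 0.1  -0.06  0.  ] 0.0137360023479709 [-0.006 -3.142 -0.   ]
```

Request:
{"op": "arm_command", "data": {
  "deltas": [
    [[0,0,-0.1,0,0,0],[0,0,0,0,0,0],[0,0,0,0,0,0],[0,0,0,0,0,0]]
  ]
}}

```text
t: 10.05
tool_pos: [0.5296, -0.1211, 0.2126]
orientation: [-0.006, -3.142, -0.0]
force: [-1.4, 0.6, -0.4]
opening: 0.0138
gripper_force: 30.0
```

Request:
{"op": "arm_command", "data": {
  "deltas": [
    [[0,0,-0.1,0,0,0],[0,0,0,0,0,0],[0,0,0,0,0,0],[0,0,0,0,0,0]]
  ]
}}

```text
t: 10.38
tool_pos: [0.5296, -0.1211, 0.2116]
orientation: [-0.006, -3.141, 0.0]
force: [-0.1, 0.8, -1.1]
opening: 0.0136
gripper_force: 30.0
```

Request:
{"op": "arm_command", "data": {
  "deltas": [
    [[0,0,-0.1,0,0,0],[0,0,0,0,0,0],[0,0,0,0,0,0],[0,0,0,0,0,0]]
  ]
}}

```text
t: 10.72
tool_pos: [0.5298, -0.1211, 0.2109]
orientation: [0.006, 3.141, -0.0]
force: [-1.7, -0.0, 0.8]
opening: 0.0138
gripper_force: 30.0
```

Request:
{"op": "arm_command", "data": {
  "deltas": [
    [[0,0,-0.1,0,0,0],[0,0,0,0,0,0],[0,0,-0.1,0,0,0],[0,0,0,0,0,0],[0,0,0,0,0,0]]
  ]
}}

```text
t: 11.13
tool_pos: [0.5298, -0.1211, 0.2088]
orientation: [0.006, 3.141, -0.0]
force: [-2.0, 0.6, 3.7]
opening: 0.0139
gripper_force: 30.0
```

```bash
python3 s.py
```

```text
11.1333 [ 0.5298 -0.1211  0.2088] [-2.   0.6  3.7] [ 0.27  0.18 -0.01] 0.013889540141090452 [ 0.006  3.141 -0.   ]
```

Request:
{"op": "arm_command", "data": {
  "deltas": [
    [[-0.03,0,-0.1,0,0,0],[0,0,0,0,0,0],[0,0,-0.1,0,0,0],[0,0,0,0,0,0],[0,0,0,0,0,0]]
  ]
}}

```text
t: 11.55
tool_pos: [0.5297, -0.1211, 0.2069]
orientation: [0.006, 3.141, -0.0]
force: [0.3, 2.0, 4.4]
opening: 0.014
gripper_force: 30.0
```

Request:
{"op": "arm_command", "data": {
  "deltas": [
    [[0,0,-0.1,0,0,0],[0,0,0,0,0,0],[0,0,-0.1,0,0,0],[0,0,0,0,0,0],[0,0,0,0,0,0]]
  ]
}}

```text
t: 11.97
tool_pos: [0.5297, -0.1211, 0.2051]
orientation: [0.006, 3.141, -0.0]
force: [-0.1, 1.3, 5.4]
opening: 0.014
gripper_force: 30.0
```

```bash
python3 s.py
```

```text
11.9667 [ 0.5297 -0.1211  0.2051] [-0.1  1.3  5.4] [ 0.35 -0.08  0.01] 0.013999937073314636 [ 0.006  3.141 -0.   ]
```

Request:
{"op": "arm_command", "data": {
  "deltas": [
    [[0,0,-0.1,0,0,0],[0,0,0,0,0,0],[0,0,0,0,0,0],[0,0,0,0,0,0]]
  ]
}}

```text
t: 12.3
tool_pos: [0.5297, -0.1211, 0.2042]
orientation: [0.006, 3.141, -0.0]
force: [0.1, 2.2, 5.4]
opening: 0.0139
gripper_force: 30.0
```

Request:
{"op": "arm_command", "data": {
  "deltas": [
    [[0,0,-0.05,0,0,0],[0,0,0,0,0,0],[0,0,0,0,0,0],[0,0,0,0,0,0]]
  ]
}}

```text
t: 12.63
tool_pos: [0.5297, -0.1211, 0.2037]
orientation: [0.006, 3.141, -0.0]
force: [-1.3, 1.6, 6.6]
opening: 0.0136
gripper_force: 30.0
```

```bash
python3 s.py
```

```text
12.6333 [ 0.5297 -0.1211  0.2037] [-1.3  1.6  6.6] [ 0.43 -0.03  0.02] 0.01357469339351873 [ 0.006  3.141 -0.   ]
```

Request:
{"op": "arm_command", "data": {
  "deltas": [
    [[0,0.03,-0.05,0,0,0],[0,0,0,0,0,0],[0,0,0,0,0,0],[0,0,0,0,0,0]]
  ]
}}

```text
t: 12.97
tool_pos: [0.5297, -0.1211, 0.2033]
orientation: [0.007, 3.14, -0.001]
force: [-0.6, 1.4, 7.2]
opening: 0.0138
gripper_force: 30.0
```

```bash
python3 s.py
```

```text
12.9667 [ 0.5297 -0.1211  0.2033] [-0.6  1.4  7.2] [0.17 0.12 0.03] 0.013756777954320207 [ 7.00e-03  3.14e+00 -1.00e-03]
```

Depth is good at about -17.2 mm. Now the clockwise twist, feeling as it goes.

Request:
{"op": "arm_command", "data": {
  "deltas": [
    [[0,0,0,0,0,-2],[0,0,0,0,0,-2],[0,0,0,0,0,-2],[0,0,0,0,0,-2],[0,0,0,0,0,-2],[0,0,0,0,0,0],[0,0,0,0,0,0]]
  ]
}}

```text
t: 13.55
tool_pos: [0.5299, -0.121, 0.2034]
orientation: [0.28, 3.127, -0.001]
force: [0.1, 1.9, 5.7]
opening: 0.0138
gripper_force: 30.0
```

```bash
python3 s.py
```

```text
13.55 [ 0.5299 -0.121   0.2034] [0.1 1.9 5.7] [ 0.22 -0.06 -0.01] 0.01379443395268677 [ 2.800e-01  3.127e+00 -1.000e-03]
```

Request:
{"op": "arm_command", "data": {
  "deltas": [
    [[0,0,0,0,0,-2],[0,0,0,0,0,-2],[0,0,0,0,0,-2],[0,0,0,0,0,-2],[0,0,0,0,0,-2],[0,0,0,0,0,0],[0,0,0,0,0,0]]
  ]
}}

```text
t: 14.13
tool_pos: [0.5299, -0.1211, 0.2034]
orientation: [0.552, 3.091, -0.001]
force: [0.6, 0.2, 6.9]
opening: 0.0141
gripper_force: 30.0
```

```bash
python3 s.py
```

```text
14.1333 [ 0.5299 -0.1211  0.2034] [0.6 0.2 6.9] [ 0.17 -0.04  0.08] 0.014065812141961849 [ 5.520e-01  3.091e+00 -1.000e-03]
```

Request:
{"op": "arm_command", "data": {
  "deltas": [
    [[0,0,0,0,0,-2],[0,0,0,0,0,-2],[0,0,0,0,0,-2],[0,0,0,0,0,-2],[0,0,0,0,0,-2],[0,0,0,0,0,-2],[0,0,0,0,0,-2],[0,0,0,0,0,-2],[0,0,0,0,0,0],[0,0,0,0,0,0]]
  ]
}}

```text
t: 14.97
tool_pos: [0.5299, -0.1211, 0.2034]
orientation: [0.977, 2.984, -0.0]
force: [-0.1, 0.8, 7.0]
opening: 0.0137
gripper_force: 30.0
```

```bash
python3 s.py
```

```text
14.9667 [ 0.5299 -0.1211  0.2034] [-0.1  0.8  7. ] [ 0.12 -0.1   0.01] 0.013668638123201253 [ 0.977  2.984 -0.   ]
```

Request:
{"op": "arm_command", "data": {
  "deltas": [
    [[0,0,0,0,0,-2],[0,0,0,0,0,-2],[0,0,0,0,0,-1],[0,0,0,0,0,0],[0,0,0,0,0,0],[0,0,0,0,0,0]]
  ]
}}

```text
t: 15.47
tool_pos: [0.5299, -0.1211, 0.2034]
orientation: [1.106, 2.939, -0.0]
force: [-0.1, 1.1, 7.2]
opening: 0.0139
gripper_force: 30.0
```

```bash
python3 s.py
```

```text
15.4667 [ 0.5299 -0.1211  0.2034] [-0.1  1.1  7.2] [ 0.11 -0.03  0.02] 0.013931208561340171 [ 1.106  2.939 -0.   ]
```

Request:
{"op": "arm_command", "data": {
  "deltas": [
    [[0,0,0,0,0,-2],[0,0,0,0,0,0],[0,0,0,0,0,0],[0,0,0,0,0,0]]
  ]
}}

```text
t: 15.8
tool_pos: [0.5299, -0.1211, 0.2034]
orientation: [1.157, 2.919, -0.0]
force: [-0.7, 1.2, 7.1]
opening: 0.0136
gripper_force: 30.0
```

```bash
python3 s.py
```

```text
15.8 [ 0.5299 -0.1211  0.2034] [-0.7  1.2  7.1] [ 0.11 -0.04  0.01] 0.013614343083045351 [ 1.157  2.919 -0.   ]
```

Request:
{"op": "arm_command", "data": {
  "deltas": [
    [[0,0,0,0,0,-1],[0,0,0,0,0,0],[0,0,0,0,0,0]]
  ]
}}

```text
t: 16.05
tool_pos: [0.5299, -0.1211, 0.2034]
orientation: [1.182, 2.909, -0.0]
force: [0.5, 0.7, 7.0]
opening: 0.0137
gripper_force: 30.0
```

```bash
python3 s.py
```

```text
16.05 [ 0.5299 -0.1211  0.2034] [0.5 0.7 7. ] [ 0.1  -0.03  0.09] 0.013701451657051352 [ 1.182  2.909 -0.   ]
```

Request:
{"op": "arm_command", "data": {
  "deltas": [
    [[0,0,0,0,0,-1],[0,0,0,0,0,0],[0,0,0,0,0,0]]
  ]
}}

```text
t: 16.3
tool_pos: [0.5299, -0.1211, 0.2034]
orientation: [1.208, 2.898, -0.0]
force: [0.6, 0.4, 7.9]
opening: 0.0139
gripper_force: 30.0
```

```bash
python3 s.py
```

```text
16.3 [ 0.5299 -0.1211  0.2034] [0.6 0.4 7.9] [0.09 0.04 0.1 ] 0.01393577468040928 [ 1.208  2.898 -0.   ]
```

Request:
{"op": "arm_command", "data": {
  "deltas": [
    [[0,0,0,0,0,-1],[0,0,0,0,0,0],[0,0,0,0,0,0]]
  ]
}}

```text
t: 16.55
tool_pos: [0.5299, -0.1211, 0.2034]
orientation: [1.233, 2.888, -0.0]
force: [0.0, 0.5, 7.1]
opening: 0.0135
gripper_force: 30.0
```

```bash
python3 s.py
```

```text
16.55 [ 0.5299 -0.1211  0.2034] [0.  0.5 7.1] [ 0.13 -0.    0.07] 0.013521461402181807 [ 1.233  2.888 -0.   ]
```

Request:
{"op": "arm_command", "data": {
  "deltas": [
    [[0,0,0,0,0,-1],[0,0,0,0,0,0],[0,0,0,0,0,0]]
  ],
  "squeeze": 45
}}

```text
t: 16.8
tool_pos: [0.5299, -0.1211, 0.2034]
orientation: [1.258, 2.877, -0.0]
force: [-0.0, 0.3, 7.9]
opening: 0.0138
gripper_force: 45.0
```

```bash
python3 s.py
```

```text
16.8 [ 0.5299 -0.1211  0.2034] [-0.   0.3  7.9] [ 0.07 -0.05  0.09] 0.013792208128344906 [ 1.258  2.877 -0.   ]
```

Request:
{"op": "arm_command", "data": {
  "deltas": [
    [[0,0,0,0,0,-1],[0,0,0,0,0,0],[0,0,0,0,0,0]]
  ]
}}

```text
t: 17.05
tool_pos: [0.5299, -0.1211, 0.2034]
orientation: [1.283, 2.866, -0.0]
force: [-0.7, -0.0, 7.4]
opening: 0.0139
gripper_force: 45.0
```

```bash
python3 s.py
```

```text
17.05 [ 0.5299 -0.1211  0.2034] [-0.7 -0.   7.4] [ 0.16 -0.04  0.12] 0.013903351460789201 [ 1.283  2.866 -0.   ]
```

Request:
{"op": "arm_command", "data": {
  "deltas": [
    [[0,0,0,0,0,-1],[0,0,0,0,0,0],[0,0,0,0,0,0]]
  ]
}}

```text
t: 17.3
tool_pos: [0.5299, -0.1212, 0.2034]
orientation: [1.308, 2.854, -0.0]
force: [-0.0, 0.9, 8.1]
opening: 0.0138
gripper_force: 45.0
```

```bash
python3 s.py
```

```text
17.3 [ 0.5299 -0.1212  0.2034] [-0.   0.9  8.1] [ 0.09 -0.    0.11] 0.013826184478142649 [ 1.308  2.854 -0.   ]
```

Request:
{"op": "arm_command", "data": {
  "deltas": [
    [[0,0,0,0,0,-1],[0,0,0,0,0,0],[0,0,0,0,0,0]]
  ]
}}

```text
t: 17.55
tool_pos: [0.5297, -0.1213, 0.2034]
orientation: [1.333, 2.843, -0.001]
force: [-0.5, -1.1, 7.6]
opening: 0.0137
gripper_force: 45.0
```

```bash
python3 s.py
```

```text
17.55 [ 0.5297 -0.1213  0.2034] [-0.5 -1.1  7.6] [-0.01  0.22  0.13] 0.01368197684458978 [ 1.333e+00  2.843e+00 -1.000e-03]
```

Request:
{"op": "arm_command", "data": {
  "deltas": [
    [[0,0,0,0,0,-1],[0,0,0,0,0,0],[0,0,0,0,0,0]]
  ]
}}

```text
t: 17.8
tool_pos: [0.5297, -0.1213, 0.2034]
orientation: [1.357, 2.832, -0.001]
force: [-1.5, -0.4, 7.8]
opening: 0.0136
gripper_force: 45.1
```

```bash
python3 s.py
python3 - <<'E'
from h import *
S=eyes.read_camera("scene");cv2.imwrite("pics/S3.png",S)
cv2.imwrite("pics/g3.png",cv2.resize(S[215:295,175:255],(560,560),interpolation=cv2.INTER_CUBIC))
E
```

```text
17.8 [ 0.5297 -0.1213  0.2034] [-1.5 -0.4  7.8] [-0.04  0.17  0.36] 0.013621222453000922 [ 1.357e+00  2.832e+00 -1.000e-03]
```

View pics/g3.png

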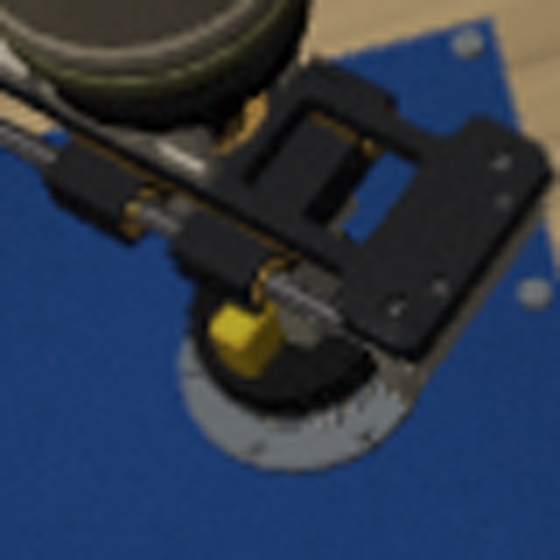

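The torque climbed to 0.36 N m, so this is the stop. The picture shows the cap sitting flat on the neck at (290,340). Now I'll let it up gently.

Request:
{"op": "arm_command", "data": {
  "deltas": [
    [[0,0,0.1,0,0,0],[0,0,0.1,0,0,0],[0,0,0.1,0,0,0],[0,0,0.07,0,0,0],[0,0,0,0,0,0],[0,0,0,0,0,0],[0,0,0,0,0,0]]
  ]
}}

```text
t: 18.43
tool_pos: [0.5294, -0.121, 0.2061]
orientation: [1.358, 2.833, -0.001]
force: [3.2, -3.3, -2.6]
opening: 0.0138
gripper_force: 45.1
```

```bash
python3 s.py
```

```text
18.4333 [ 0.5294 -0.121   0.2061] [ 3.2 -3.3 -2.6] [-0.67 -0.78  0.28] 0.013843145881835061 [ 1.358e+00  2.833e+00 -1.000e-03]
```

Request:
{"op": "arm_command", "data": {
  "deltas": [
    [[0.04,-0.04,-0.05,0,0,0],[0,0,0,0,0,0],[0,0,0,0,0,0],[0,0,0,0,0,0]]
  ]
}}

```text
t: 18.77
tool_pos: [0.5295, -0.1211, 0.206]
orientation: [-1.358, -2.832, 0.0]
force: [-0.8, -1.6, 2.8]
opening: 0.0138
gripper_force: 45.1
```

```bash
python3 s.py
```

```text
18.7667 [ 0.5295 -0.1211  0.206 ] [-0.8 -1.6  2.8] [-0.21  0.13  0.26] 0.013781086028884254 [-1.358 -2.832  0.   ]
```

Request:
{"op": "arm_command", "data": {
  "deltas": [
    [[0,0,0.05,0,0,0],[0,0,0,0,0,0],[0,0,0.05,0,0,0],[0,0,0,0,0,0],[0,0,0,0,0,0]]
  ]
}}

```text
t: 19.18
tool_pos: [0.5295, -0.1211, 0.2064]
orientation: [-1.358, -2.832, 0.0]
force: [-0.2, -2.2, -3.1]
opening: 0.0135
gripper_force: 45.1
```

```bash
python3 s.py
```

```text
19.1833 [ 0.5295 -0.1211  0.2064] [-0.2 -2.2 -3.1] [-0.35 -0.04  0.34] 0.013530740164583312 [-1.358 -2.832  0.   ]
```

Request:
{"op": "arm_command", "data": {
  "deltas": [
    [[0,0,0,0,0,1],[0,0,0,0,0,0],[0,0,0,0,0,0],[0,0,0,0,0,0]]
  ]
}}

```text
t: 19.52
tool_pos: [0.5296, -0.1211, 0.207]
orientation: [-1.333, -2.844, 0.0]
force: [-2.6, -0.4, 2.1]
opening: 0.0139
gripper_force: 45.0
```

```bash
python3 s.py
```

```text
19.5167 [ 0.5296 -0.1211  0.207 ] [-2.6 -0.4  2.1] [-0.09  0.54  0.08] 0.013940017211735076 [-1.333 -2.844  0.   ]
```

Request:
{"op": "arm_command", "data": {
  "deltas": [
    [[-0.03,0,0.05,0,0,0],[0,0,0,0,0,0],[0,0,0.05,0,0,0],[0,0,0,0,0,0],[0,0,0,0,0,0]]
  ]
}}

```text
t: 19.93
tool_pos: [0.5295, -0.1211, 0.2076]
orientation: [-1.333, -2.844, -0.0]
force: [0.3, -0.5, -2.3]
opening: 0.0133
gripper_force: 45.0
```

```bash
python3 s.py
```

```text
19.9333 [ 0.5295 -0.1211  0.2076] [ 0.3 -0.5 -2.3] [-0.06 -0.12  0.1 ] 0.013338452395509499 [-1.333 -2.844 -0.   ]
```

It's held at -13 mm against a light pull with little torque, so the catch is engaged. Releasing.

Request:
{"op": "arm_command", "data": {
  "deltas": [
    [[0,0,-0.03,0,0,0],[0,0,0,0,0,0],[0,0,0,0,0,0]]
  ],
  "squeeze": 5
}}

```text
t: 20.18
tool_pos: [0.5295, -0.1211, 0.2076]
orientation: [1.333, 2.845, 0.0]
force: [-2.2, 0.7, -0.4]
opening: 0.014
gripper_force: 5.0
```

Request:
{"op": "arm_command", "data": {
  "deltas": [
    [[0,0,0,0,0,0],[0,0,0,0,0,0],[0,0,0,0,0,0],[0,0,0,0,0,0],[0,0,0,0,0,0],[0,0,0,0,0,0]]
  ],
  "gripper": 0
}}

```text
t: 20.68
tool_pos: [0.5295, -0.1212, 0.2076]
orientation: [1.334, 2.844, 0.0]
force: [-0.2, 0.2, -1.0]
opening: 0.0454
gripper_force: 0.0
```

Request:
{"op": "arm_command", "data": {
  "deltas": [
    [[0,0,1,0,0,0],[0,0,2,0,0,0],[0,0,3,0,0,0],[0,0,3,0,0,0],[-3,0,2,0,0,0],[-3,2,0,0,0,0],[-2,3,0,0,0,0],[0,4,0,0,0,0],[0,4,0,0,0,0],[0,4,0,0,0,0],[0,3,0,0,0,0],[0,0,0,0,0,0]]
  ]
}}

```text
t: 21.68
tool_pos: [0.449, 0.0836, 0.3187]
orientation: [1.327, 2.848, 0.004]
force: [-0.2, 0.2, 0.0]
opening: 0.0462
gripper_force: 0.0
```

```bash
python3 s.py
python3 - <<'E'
from h import *
T=eyes.read_camera("top");S=eyes.read_camera("scene");cv2.imwrite("pics/T4.png",T);cv2.imwrite("pics/S4.png",S)
f=lambda a:cv2.resize(a,(400,400),interpolation=cv2.INTER_CUBIC)
cv2.imwrite("pics/g4.png",np.hstack([f(T[120:180,430:490]),f(S[230:290,185:245])]))
E
```

```text
21.6833 [0.449  0.0836 0.3187] [-0.2  0.2  0. ] [ 0.03 -0.1  -0.  ] 0.04621678730641099 [1.327 2.848 0.004]
```

View pics/g4.png

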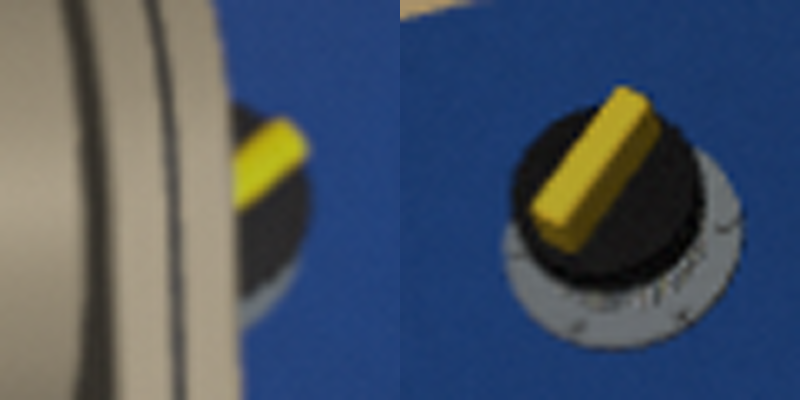

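The cap sits level on the neck, with the bar at scene crop (595,170), turned well away from the slots. Quick numeric check of the bar's angle and height, and of the bottle.

```bash
python3 - <<'E'
from h import *
S=cv2.imread("pics/S4.png");h=cv2.cvtColor(S,cv2.COLOR_BGR2HSV)
m=cv2.inRange(h,(18,90,140),(38,255,255));k=np.zeros_like(m);cv2.circle(k,(215,255),16,255,-1)
p=np.argwhere(m&k)[:,::-1].astype(float)
for z in(.229,.2325):
    P=np.array([plane("scene",q,z)[:2] for q in p]);e,V=np.linalg.eigh(np.cov(P.T));print(z,len(p),P.mean(0),np.arctan2(V[1,1],V[0,1]),np.sqrt(12*e))
a=cv2.imread("pics/S0.png" if 0 else "pics/scene0.png")[222:262,395:435];print("bottle diff",cv2.absdiff(a,S[222:262,395:435]).max())
E
python3 s.py
```

```text
0.229 117 [ 0.53147577 -0.11972611] 2.2641154944712216 [0.01176155 0.05053671]
0.2325 117 [ 0.53340996 -0.1196211 ] 2.264115494471221 [0.01171462 0.05033503]
bottle diff 9
21.7833 [0.4494 0.0798 0.3183] [ 0.2 -1.1 -0.5] [ 0.   -0.04 -0.01] 0.04659517808977789 [1.329 2.846 0.   ]
```

```bash
python3 -c "
from h import *
print(ticket.close_job())"
```

```text
the job is handed in; nothing more can be done
None
```

I pressed the cap in, twisted it to the stop and released it. It held against a light pull at the locked height (about 13 mm below the rim), the bottle is undisturbed and the arm is clear; I handed the job in at about 22 s, and the hand-in returned no verdict.

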